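Pick the brass bar out of look-alike stock and lay it in the sawing cradle

ROBOT

A 7-joint arm with a two-finger parallel gripper is mounted at the origin on the work surface. World frame = base frame: x ahead of the robot, y to its left, z up, the work surface at z = 0. Lengths are in m, angles in rad, forces in N, time in s.
With the tool pointing down it reaches from about 0.4 to 0.85 m from the base axis. Payload 10.4 kg.
Tool frame: the origin (TCP) lies midway between the tips of the shut fingers; the grasp point (between the pads) lies 19 mm behind it; z points along the fingers, y is the direction in which the jaws open and shut (so a half turn about z gives the same grasp; the last joint's range is limited). The gripper opens to 87 mm and grips with 3 to 60 N. Pads are 19 mm wide; open, the fingers measure 117 mm over their backs; the gripper's body (75 mm by 190 mm) begins 51 mm behind the grasp point.
Start: joints at [-1.312, 0.332, -0.065, 1.46, 0.022, 1.35, -0.088], TCP at [0.174, 0.6, 0.185] pointing down, gripper open.
Joint ranges: [-2.6, 2.6], [-0.5, 2.12], [-1.47, 1.34], [0.16, 2.42], [-1.27, 4.41], [0.06, 2.06], [-2.6, 2.6]. Speed limits (rad/s): [2.22, 2.22, 2.79, 2.79, 3.14, 3.14, 3.14].

INTERFACE

Orientations are given as a unit quaternion [x, y, z, w].
In Python, from bench import r gives the robot as it stands.
- The arm moves only by the tool step_arm, never from a script. Its argument "increments" is a list of rows, each a list of 2 entries, a list of its own where there are three numbers: the shift along the tool's x, y, z in m, then the turn, a rotation vector about the tool's x, y, z in rad. A call has 1 to 5 rows; each row is the pose to reach, as a shift and turn from the pose measured when the call began, along the tool's axes at that moment; what a row does not reach only later rows make up. A row lasts 1/10 s, in which the tool goes at most 50 mm and 8.59 degrees, less where a joint would pass 70% of its speed; a pose out of reach is approached as far as the arm can. A call with a gripper value outside its range is refused whole. "hand" is the closure, from -1 (fully open) to 1 (shut), so that 0 is half open, set as the call begins (left out, the last holds). The fingers move at their own pace and stop on an object; "grip_force" is the grip in N (left out, the last holds). Time passes only in rows, so rows that repeat a pose let the fingers close. It gives the time, the measured TCP pose, the force and the opening at its end, in the units of the state.
- r.read_state(): the state, without advancing time (a new reading comes with each control period).
- r.camera(name): name is "scene" or "top" or "wrist"; returns a dict with "pixels" (384x512x3 uint8, blue, green, red), "camera_matrix" (3x3 intrinsics, pixels), "extrinsics" (4x4, takes a point from camera to world coordinates). Camera axes: x right, y up, looking along -z (the intrinsics and any distortion apply to the point x, -y, -z); pixel columns grow to the right and rows downward; lengths in m; the calibration is good to about 2 mm. The wrist camera is an equidistant fisheye: a pixel r from the principal point sees the ray r / f radians off the axis. A picture is of the moment at which its call begins. There is no depth.
- r.close_job(): hands the job in, once; it reports no verdict.
The state is a dict: "time": time; "joint_positions": joint angles; "joint_vel": joint speeds; "joint_torque": joint torques, N m; "ee_pos": TCP position; "eef_rot": TCP orientation; "ft_force": force on the tool from outside, world axes, zero at the start; "torque": the same for the moment, N m; "width": finger opening in m.
Only numpy, scipy, OpenCV 4.12 (cv2) and the standard library are available. Lean on these libraries where they do the work, as an engineer would, in place of code of your own. Each camera call takes 0.05 s, during which the arm holds its last target.

TASK

One of the three gold-coloured bars in the stock rack is brass; the other two are anodised aluminium and look just the same. Find the brass bar by its weight and lay it gently in the sawing cradle, resting in both notches with its ends about level with the outer faces of the two blocks. The aluminium bars must end up lying in the rack's compartments with more than half their length inside, and nothing else on the bench may be disturbed.

Things in the scene. Friction and masses are not known exactly. Their poses are not given: they have to be found in the camera images.
- rack: low wooden stock rack, fixed: three pigeonholes side by side, open only at the front. 130 mm deep (x), 242 wide (y), 58 tall. Compartments: floor 16 mm and ceiling 50 mm above the bench, 70 mm wide between 8 mm walls, 122 mm deep. Origin: centre of its underside; -x points out of the front, whose face is at x = -65 mm. The bench is clear for 160 mm before it
- slot_1 (a point): middle of the front edge of a compartment's floor (rack y = -78 mm), 16 mm above the bench, at the open front; axes as the rack's. A bar must be drawn 101 to 115 mm along -x to leave the compartment
- slot_2 (a point): middle of the front edge of a compartment's floor (rack y = +0 mm), 16 mm above the bench, at the open front; axes as the rack's. A bar must be drawn 101 to 115 mm along -x to leave the compartment
- slot_3 (a point): middle of the front edge of a compartment's floor (rack y = +78 mm), 16 mm above the bench, at the open front; axes as the rack's. A bar must be drawn 101 to 115 mm along -x to leave the compartment
- cradle: sawing cradle, fixed: beech base board 200 x 94 x 14 mm and on it two notched wooden blocks, each 42 mm long (x), 84 wide, top 52 mm above the bench, with a 76 mm gap between them; outer faces at x = -80 and +80 mm. One straight cork-lined notch runs along x through both. Only a bar's middle 76 mm can be held while it lies there. Origin: centre of the underside; z up
- cradle_seat (a point): half way between the two blocks, on the notch's middle line at the height of the notch floors, 34 mm above the bench; axes as the cradle's. A seated bar's underside centre lies here. The notch is 30 mm wide from 34 to 43 mm above the bench, then flares to 42 mm at the blocks' tops
- bar_1: gold-coloured square bar, 22 x 22 x 160 mm. All three look the same: one is brass (0.59 to 0.73 kg), two are aluminium (0.18 to 0.23 kg); which is which can only be felt. Origin: centre of its underside; x along its length, z up. Starts lying loose along a compartment of the rack, its near end 45 to 59 mm out of the rack's open front
- bar_2: gold-coloured square bar, 22 x 22 x 160 mm. All three look the same: one is brass (0.59 to 0.73 kg), two are aluminium (0.18 to 0.23 kg); which is which can only be felt. Origin: centre of its underside; x along its length, z up. Starts lying loose along a compartment of the rack, its near end 45 to 59 mm out of the rack's open front
- bar_3: gold-coloured square bar, 22 x 22 x 160 mm. All three look the same: one is brass (0.59 to 0.73 kg), two are aluminium (0.18 to 0.23 kg); which is which can only be felt. Origin: centre of its underside; x along its length, z up. Starts lying loose along a compartment of the rack, its near end 45 to 59 mm out of the rack's open front
- bar_1_mid (a point): the middle point of bar_1 (11 mm above its origin)
- bar_2_mid (a point): the middle point of bar_2 (11 mm above its origin)
- bar_3_mid (a point): the middle point of bar_3 (11 mm above its origin)
- reed_pan: the hexagonal mahogany reed pan, 176 mm across its corners, 20 mm tall, with radial reed chambers. A bystander. Origin: centre of its underside
- loupe: the round glass loupe in a brass ring, 72 mm across, 33 mm tall. A bystander. Origin: centre of its underside
- reed_shoe: a single brass reed shoe with a blued tongue, 75 x 13 x 9 mm, lying beside the cradle. A bystander. Origin: centre of its underside
- ebony_button: a small black ebony button, 18 mm across and 20 mm tall, standing. A bystander. Origin: centre of its underside
- razor_saw: a small back saw lying flat at the left, steel blade with brass back 135 mm long and dark wooden handle, 225 mm over all, 23 mm tall. A bystander. Origin: on the underside, near where the handle meets the blade
- shellac_jar: an amber glass jar with black cap, 60 mm across, 85 mm tall, standing at the right. A bystander. Origin: centre of its underside
Mind the look-alikes: they are no part of the job. What is shaped like the cradle but purple is not meant.

How it is judged:
At the end, for the whole second after the job is handed in: The brass bar (over 3.5 N on the cradle) lies still in both notches, centred within 15 mm along and 7 mm across, middle 41 to 49 mm above the bench, within 0.08 rad of the notch line; the other two lie still in the rack, middles inside its open front (((x of bar_1_mid in the frame of cradle between -0.015 and 0.015 m and y of bar_1_mid in the frame of cradle between -0.007 and 0.007 m and z of bar_1_mid in the frame of cradle between 0.041 and 0.049 m and angle between the x axis of bar_1 and the x axis of cradle, either way round below 0.08 rad and contact force between bar_1 and cradle above 3.5 N and linear speed of each of bar_1, bar_2, bar_3 below 0.02 m/s and x of bar_2_mid in the frame of rack between -0.064 and 0.065 m and y of bar_2_mid in the frame of rack between -0.115 and 0.115 m and z of bar_2_mid in the frame of rack between 0.02 and 0.036 m and x of bar_3_mid in the frame of rack between -0.064 and 0.065 m and y of bar_3_mid in the frame of rack between -0.115 and 0.115 m and z of bar_3_mid in the frame of rack between 0.02 and 0.036 m) or (x of bar_2_mid in the frame of cradle between -0.015 and 0.015 m and y of bar_2_mid in the frame of cradle between -0.007 and 0.007 m and z of bar_2_mid in the frame of cradle between 0.041 and 0.049 m and angle between the x axis of bar_2 and the x axis of cradle, either way round below 0.08 rad and contact force between bar_2 and cradle above 3.5 N and linear speed of each of bar_2, bar_1, bar_3 below 0.02 m/s and x of bar_1_mid in the frame of rack between -0.064 and 0.065 m and y of bar_1_mid in the frame of rack between -0.115 and 0.115 m and z of bar_1_mid in the frame of rack between 0.02 and 0.036 m and x of bar_3_mid in the frame of rack between -0.064 and 0.065 m and y of bar_3_mid in the frame of rack between -0.115 and 0.115 m and z of bar_3_mid in the frame of rack between 0.02 and 0.036 m) or (x of bar_3_mid in the frame of cradle between -0.015 and 0.015 m and y of bar_3_mid in the frame of cradle between -0.007 and 0.007 m and z of bar_3_mid in the frame of cradle between 0.041 and 0.049 m and angle between the x axis of bar_3 and the x axis of cradle, either way round below 0.08 rad and contact force between bar_3 and cradle above 3.5 N and linear speed of each of bar_3, bar_1, bar_2 below 0.02 m/s and x of bar_1_mid in the frame of rack between -0.064 and 0.065 m and y of bar_1_mid in the frame of rack between -0.115 and 0.115 m and z of bar_1_mid in the frame of rack between 0.02 and 0.036 m and x of bar_2_mid in the frame of rack between -0.064 and 0.065 m and y of bar_2_mid in the frame of rack between -0.115 and 0.115 m and z of bar_2_mid in the frame of rack between 0.02 and 0.036 m))); the robot touches nothing.
It fails at once if a bar is dropped into the cradle from more than about 10 mm (faster than 0.45 m/s within 30 mm of its seat) ((distance between bar_1_mid and cradle_seat below 0.03 m and linear speed of bar_1 above 0.45 m/s) or (distance between bar_2_mid and cradle_seat below 0.03 m and linear speed of bar_2 above 0.45 m/s) or (distance between bar_3_mid and cradle_seat below 0.03 m and linear speed of bar_3 above 0.45 m/s)).
It fails at once if a bar is rammed into the cradle (contact force over 60 N) (contact force between any of bar_1, bar_2, bar_3 and cradle above 60 N).
It fails at once if a bystander (reed pan, loupe, reed shoe, button, saw, jar) is shifted by more than 25 mm (distance of any of reed_pan, loupe, reed_shoe, ebony_button, razor_saw, shellac_jar from where it was at the start of the episode above 0.025 m).
It also fails if it takes over 64 s, if anything falls off the work surface, if the arm or the gripper's body presses on something with over 40 N, if the wrist force passes 120 N, or if a joint passes its speed limit or range.

## Working session

There is one attempt and no reset: what is moved stays moved. The work goes in short steps, Python scripts to look and compute and a tool call to move; the robot and the scene stay as the last step left them, time stands still between calls to the robot, and variables do not carry over. Pictures are saved under pics/ and viewed, and the job is handed in when it is done.

Besides the shell and the picture viewer there is one more tool, called after ">>>" as name(argument=value, ...), one argument or row to a line, values as JSON. step_arm: Moves the arm, as the interface text tells. Its arguments: {"type":"object","properties":{"increments":{"type":"array"},"hand":{"type":"number"},"grip_force":{"type":"number"}},"required":["increments"]}

```bash
ls; mkdir -p pics
python3 - <<'E'
from bench import r
import cv2,pickle
s=r.read_state();print(s)
d={}
for n in("scene","top","wrist"):
    c=r.camera(n);d[n]=c;cv2.imwrite(f"pics/{n}0.png",c["pixels"]);print(n,c["camera_matrix"],c["extrinsics"])
pickle.dump(d,open("c0.pkl","wb"))
E
```

```text
pics
{'time': 0.0, 'joint_positions': array([-1.31158718,  0.33286956, -0.06470398,  1.46094384,  0.02159837,
        1.34990628, -0.08851395]), 'joint_vel': array([ 0.00117963, -0.00151185,  0.00052417, -0.0001011 , -0.00043943,
       -0.00153267,  0.00035062]), 'joint_torque': array([-1.39429052e-03, -6.23253465e+01,  2.39313970e-02, -3.89899457e+01,
       -6.14255969e-02,  3.98969161e-02,  1.47245332e-04]), 'ee_pos': array([0.17369025, 0.59991624, 0.18395423]), 'eef_rot': array([ 1.40433547e-01,  9.90089848e-01, -7.12475060e-04, -6.86736490e-05]), 'ft_force': array([0.30140179, 0.53467733, 0.1283693 ]), 'torque': array([ 0.00270121,  0.02555791, -0.02137997]), 'width': 0.08693356442034549}
scene [[448.1253116    0.         258.25009756]
 [  0.         448.1253116  188.55576773]
 [  0.           0.           1.        ]] [[-0.8676169  -0.389832    0.30866151  0.86407483]
 [ 0.4970552  -0.66335852  0.55936715  0.68167143]
 [-0.01330597  0.6387382   0.76930908  0.99585982]
 [ 0.          0.          0.          1.        ]]
top [[441.52103425   0.         262.05302214]
 [  0.         441.52103425 196.99019398]
 [  0.           0.           1.        ]] [[-0.02739201  0.98022951 -0.19595863  0.22935275]
 [-0.99959973 -0.02824733 -0.00157086 -0.01601395]
 [-0.00707511  0.19583716  0.98061091  1.40660664]
 [ 0.          0.          0.          1.        ]]
wrist [[297.31863964   0.         257.57976797]
 [  0.         297.31863964 188.85945822]
 [  0.           0.           1.        ]] [[ 0.27773662 -0.92144563 -0.27166213  0.09818811]
 [ 0.96065605  0.26595009  0.08006566  0.62215541]
 [-0.00152759 -0.28321104  0.9590564   0.38368774]
 [ 0.          0.          0.          1.        ]]
```

View pics/scene0.png

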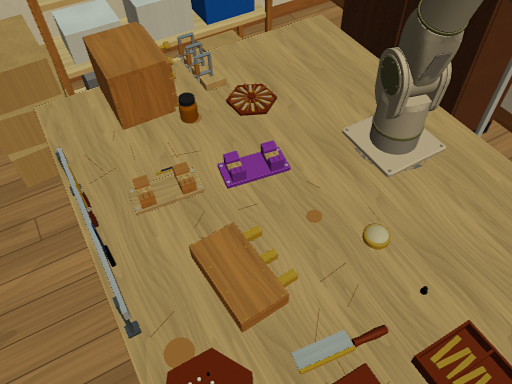

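View pics/top0.png

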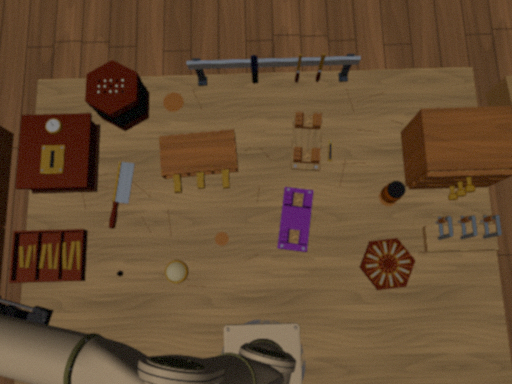

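View pics/wrist0.png

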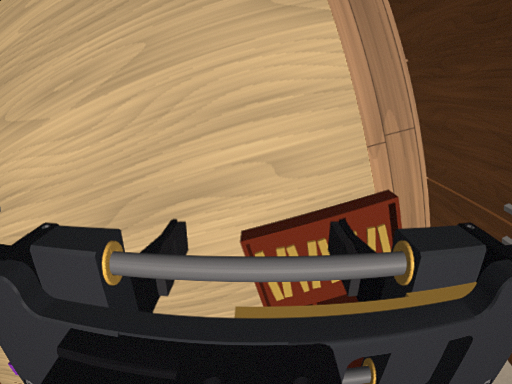

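The rack is at top-image (200,152), with three bar ends at (178,183), (201,180) and (226,178). The cradle is at (307,138). The purple decoy is at (295,219). I'll zoom in on the cradle and rack for corners.

```bash
cat > h.py <<'E'
import numpy as np,cv2,pickle
from scipy.spatial.transform import Rotation as R
def ray(c,u,v,fish=False):
    K=c["camera_matrix"];E=c["extrinsics"]
    x=(u-K[0,2])/K[0,0];y=(v-K[1,2])/K[1,1]
    if fish:
        t=np.hypot(x,y);k=np.sin(t)/t if t>1e-9 else 1;d=np.array([x*k,-y*k,-np.cos(t)])
    else: d=np.array([x,-y,-1.]);d/=np.linalg.norm(d)
    return E[:3,3],E[:3,:3]@d
def onz(c,u,v,z,fish=False):
    o,d=ray(c,u,v,fish);return o+d*(z-o[2])/d[2]
def proj(c,P,fish=False):
    K=c["camera_matrix"];E=c["extrinsics"];p=E[:3,:3].T@(np.asarray(P)-E[:3,3]);x,y,z=p[0],-p[1],-p[2]
    if fish:
        rr=np.hypot(x,y);t=np.arctan2(rr,z);x,y=x/rr*t,y/rr*t
    else: x,y=x/z,y/z
    return np.array([K[0,0]*x+K[0,2],K[1,1]*y+K[1,2]])
def tri(rs):
    A=0;b=0
    for o,d in rs:
        M=np.eye(3)-np.outer(d,d);A=A+M;b=b+M@o
    return np.linalg.solve(A,b)
def crop(img,x0,x1,y0,y1,s,fn):
    cv2.imwrite(fn,cv2.resize(img[y0:y1,x0:x1],None,fx=s,fy=s,interpolation=cv2.INTER_CUBIC))
E
python3 - <<'E'
from h import *
d=pickle.load(open("c0.pkl","rb"))
crop(d["top"]["pixels"],150,340,100,200,4,"pics/topc.png")
crop(d["scene"]["pixels"],120,310,150,335,3,"pics/scc.png")
c=d["top"]
for u,v,z in [(178,183,.027),(201,180,.027),(226,178,.027),(307,138,.03)]: print(onz(c,u,v,z))
E
```

```text
[0.55861394 0.25474569 0.027     ]
[0.56636714 0.18084059 0.027     ]
[0.57063837 0.10039043 0.027     ]
[ 0.69650395 -0.16584738  0.03      ]
```

View pics/topc.png

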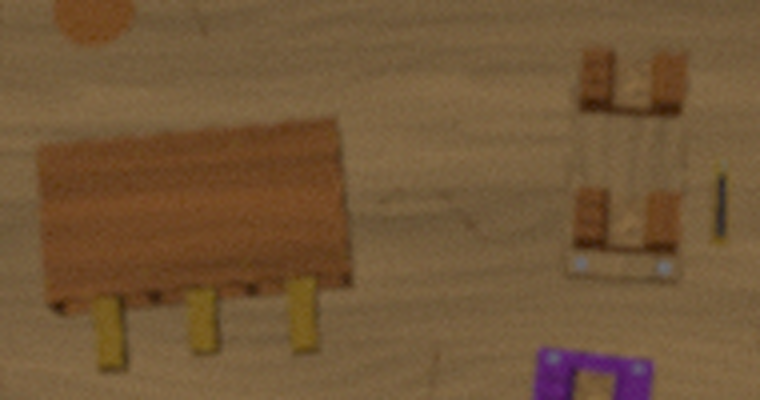

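View pics/scc.png

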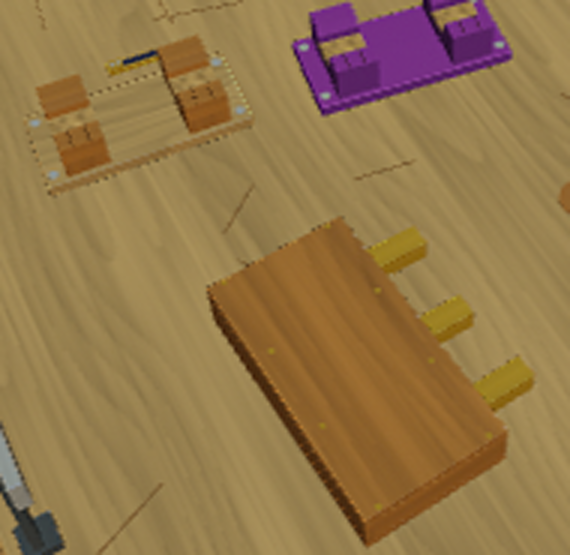

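```bash
cat > fit.py <<'E'
from h import *
from scipy.optimize import least_squares
d=pickle.load(open("c0.pkl","rb"))
T=lambda x,y:(150+x/4,100+y/4)
S=lambda x,y:(120+x/3,150+y/3)
def fit(obs,p0,free_z=True):
    def f(p):
        Rz=R.from_euler("z",p[3]).as_matrix()
        return np.concatenate([proj(d[c],Rz@np.array(l)+p[:3])-uv for c,uv,l in obs])
    s=least_squares(f,p0,loss="soft_l1");print(np.round(s.x,4));print(np.round(f(s.x).reshape(-1,2),1).tolist());return s.x
rack=fit([("top",T(38,146),(.065,.121,.058)),("top",T(338,118),(.065,-.121,.058)),("top",T(351,270),(-.065,-.121,.058)),("top",T(47,297),(-.065,.121,.058)),
 ("scene",S(340,218),(-.065,-.121,.058)),("scene",S(208,290),(.065,-.121,.058)),("scene",S(506,433),(-.065,.121,.058)),("scene",S(370,520),(.065,.121,.058)),("scene",S(367,546),(.065,.121,0))],[.65,.18,0,.05])
cr=fit([("top",T(582,48),(.08,.042,.052)),("top",T(688,53),(.08,-.042,.052)),("top",T(568,278),(-.1,.047,.014)),("top",T(679,283),(-.1,-.047,.014)),
 ("top",T(576,190),(-.038,.042,.052)),("top",T(681,193),(-.038,-.042,.052)),("top",T(580,96),(.038,.042,.052)),("top",T(686,100),(.038,-.042,.052)),
 ("scene",S(253,118),(-.1,.047,.014)),("scene",S(52,186),(.1,.047,.014)),("scene",S(27,117),(.1,-.047,.014)),("scene",S(226,53),(-.1,-.047,.014)),("scene",S(37,90),(.08,-.042,.052)),("scene",S(200,37),(-.08,-.042,.052))],[.7,-.16,0,0])
# bars: top-face near corners in top & scene
for obs in [[("top",T(100,369),(-.08,.011,.022)),("top",T(127,367),(-.08,-.011,.022)),("scene",S(533,376),(-.08,.011,.022)),("scene",S(519,357),(-.08,-.011,.022))],
 [("top",T(192,351),(-.08,.011,.022)),("top",T(218,349),(-.08,-.011,.022)),("scene",S(473,312),(-.08,.011,.022)),("scene",S(459,296),(-.08,-.011,.022))],
 [("top",T(291,350),(-.08,.011,.022)),("top",T(317,350),(-.08,-.011,.022)),("scene",S(427,243),(-.08,.011,.022)),("scene",S(412,229),(-.08,-.011,.022))]]:
    p=fit(obs,[.63,.18,.016,.05])
    v=R.from_euler("z",-rack[3]).apply(p[:3]-rack[:3]);print("in rack",np.round(v,4))
E
python3 fit.py
```

```text
[ 0.6525  0.1856 -0.0069  0.0712]
[[0.1, -0.1], [-0.1, -0.3], [0.1, 0.5], [0.0, 1.2], [0.1, -0.5], [-0.4, -0.3], [0.5, -1.0], [-1.9, 0.7], [0.1, 2.3]]
[ 0.6958 -0.1666 -0.005  -0.0902]
[[0.4, 0.4], [-0.3, 0.6], [-1.0, -0.9], [-0.0, -0.4], [0.2, -0.5], [0.1, 0.2], [0.3, 0.6], [-0.3, 1.0], [0.8, -0.1], [-0.5, 1.1], [-0.6, 0.3], [-1.1, -0.4], [0.3, -0.4], [0.0, -0.6]]
[0.6091 0.2546 0.0062 0.0233]
[[0.0, -0.2], [0.2, -0.0], [0.3, 0.3], [-0.1, -0.2]]
in rack [-0.0384  0.0719  0.013 ]
[0.6211 0.1846 0.0085 0.0683]
[[-0.1, -0.1], [0.3, -0.2], [0.3, 0.5], [-0.1, -0.4]]
in rack [-0.0314  0.0013  0.0154]
[0.6195 0.1074 0.0076 0.0957]
[[0.1, 0.1], [0.4, -0.8], [0.2, 0.6], [0.3, -0.4]]
in rack [-0.0384 -0.0756  0.0145]
```

```bash
sed -i 's/\["scene"\]\["pixels"\]/&/' fit.py
cat >> h.py <<'E'
def go(r,pos,yaw):
    """tool pointing down, tool y along world yaw+90deg; prints the shift/turn in tool axes"""
    s=r.read_state();Rc=R.from_quat(s["eef_rot"])
    c,si=np.cos(yaw),np.sin(yaw)
    Rt=R.from_matrix(np.array([[-c,-si,0],[-si,c,0],[0,0,-1]]).T.T if 0 else np.column_stack([[-c,-si,0],[-si,c,0],[0,0,-1]]))
    print("t",round(s["time"],2),"pos",np.round(s["ee_pos"],4),"F",np.round(s["ft_force"],2),"w",round(s["width"],4))
    print("shift",np.round(Rc.inv().apply(np.array(pos)-s["ee_pos"]),4).tolist(),"turn",np.round((Rc.inv()*Rt).as_rotvec(),4).tolist())
def inframe(p,x,y,z):
    c,s=np.cos(p[3]),np.sin(p[3]);return np.array([p[0]+c*x-s*y,p[1]+s*x+c*y,z])
E
python3 - <<'E'
from h import *
from bench import r
P=inframe([.6525,.1856,0,.0712],-.13,0,.20);print(P)
go(r,P,.0712)
E
```

```text
[0.52282937 0.17635182 0.2       ]
t 0.15 pos [0.1737 0.6    0.1841] F [-0.27 -0.31 -0.15] w 0.0872
shift [-0.4532, -0.3099, -0.0155] turn [-0.0011, -0.0002, -0.353]
```

>>> step_arm(
  increments=[
    [[-0.453, -0.31, -0.04], [0, 0, -0.353]],
    [[-0.453, -0.31, -0.04], [0, 0, -0.353]],
    [[-0.453, -0.31, -0.04], [0, 0, -0.353]],
    [[-0.453, -0.31, -0.04], [0, 0, -0.353]],
    [[-0.453, -0.31, -0.04], [0, 0, -0.353]],
  ],
  hand=-0.3,
  grip_force=40,
)

```text
time: 0.65
ee_pos: [0.3325, 0.4068, 0.2028]
eef_rot: [-0.036, 0.999, -0.0, -0.0]
ft_force: [0.9, -0.0, -0.3]
width: 0.0589
```

Run:
```python
from h import *
from bench import r
go(r,inframe([.6525,.1856,0,.0712],-.13,0,.20),.0712)
```

```text
t 0.65 pos [0.3325 0.4068 0.2028] F [ 0.86 -0.04 -0.3 ] w 0.0589
shift [-0.1734, -0.2434, 0.003] turn [-0.0009, -0.0004, 0.0001]
```

>>> step_arm(
  increments=[
    [[-0.173, -0.243, 0.0], [0, 0, 0]],
    [[-0.173, -0.243, 0.0], [0, 0, 0]],
    [[-0.173, -0.243, 0.0], [0, 0, 0]],
    [[-0.173, -0.243, 0.0], [0, 0, 0]],
    [[-0.173, -0.243, 0.0], [0, 0, 0]],
  ],
)

```text
time: 1.15
ee_pos: [0.4913, 0.2137, 0.203]
eef_rot: [-0.036, 0.999, -0.0, -0.0]
ft_force: [1.3, 0.9, -0.0]
width: 0.0565
```

>>> step_arm(
  increments=[
    [[0, -0.05, 0.0], [0, 0, 0]],
    [[0, -0.05, 0.0], [0, 0, 0]],
  ],
)

```text
time: 1.35
ee_pos: [0.4965, 0.1563, 0.203]
eef_rot: [-0.031, 1.0, -0.002, -0.0]
ft_force: [-0.6, 0.3, -0.1]
width: 0.0564
```

Run:
```python
from h import *
from bench import r
go(r,inframe([.6525,.1856,0,.0712],-.13,0,.20),.0712)
c=r.camera("wrist");pickle.dump(c,open("w1.pkl","wb"));cv2.imwrite("pics/w1.png",c["pixels"])
```

```text
t 1.35 pos [0.4965 0.1563 0.203 ] F [-0.56  0.33 -0.11] w 0.0564
shift [-0.0275, 0.0184, 0.003] turn [-0.003, -0.0002, -0.0098]
```

View pics/w1.png

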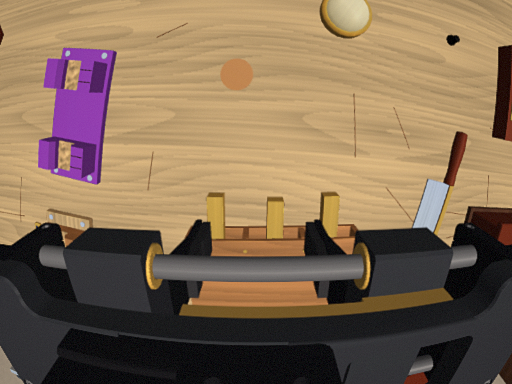

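The wrist view shows the three bar near ends at (216,194), (275,198) and (330,193), and the rack front at about v=228. I'll zoom in and combine the views.

Run:
```python
from h import *
c=pickle.load(open("w1.pkl","rb"))
crop(c["pixels"],190,365,185,245,4.5,"pics/w1c.png")
```

```text
(no output)
```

View pics/w1c.png

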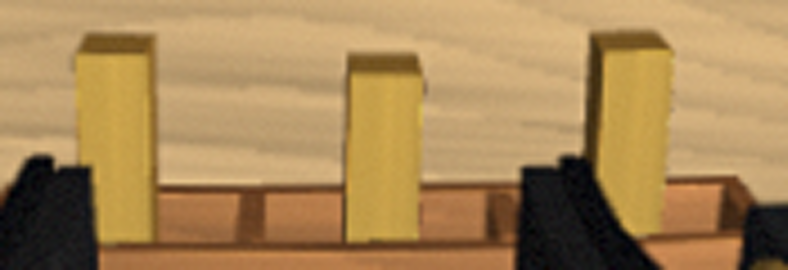

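```bash
cat > fit2.py <<'E'
from h import *
d=pickle.load(open("c0.pkl","rb"));w=pickle.load(open("w1.pkl","rb"))
T=lambda x,y:(150+x/4,100+y/4)
S=lambda x,y:(120+x/3,150+y/3)
W=lambda x,y:(190+x/4.5-.4,185+y/4.5-.4)
rk=[.6525,.1856,0,.0712]
def tor(p):
    v=R.from_euler("z",-rk[3]).apply(np.array(p)-[rk[0],rk[1],0]);return np.round(v,4)
B={1:[(76,52),(152,52),(291,350),(317,350),(427,243),(412,229)],2:[(346,72),(421,72),(192,351),(218,349),(473,312),(459,296)],3:[(593,48),(670,50),(100,369),(127,367),(533,376),(519,357)]}
for k,v in B.items():
    for nm,wi,ti,si in(("-y",0,3,5),("+y",1,2,4)):
        a=ray(w,*W(*v[wi]),True);b=ray(d["top"],*T(*v[ti]));c=ray(d["scene"],*S(*v[si]))
        print(k,nm,"w+t",tor(tri([a,b])),"w+s",tor(tri([a,c])),"w+t+s",tor(tri([a,b,c])),"w@38",tor(onz(w,*W(*v[wi]),.038,True)),"t@38",tor(onz(d["top"],*T(*v[ti]),.038)),"s@38",tor(onz(d["scene"],*S(*v[si]),.038)))
print("roof front edge",[tor(onz(w,*W(*q),.058,True)) for q in [(100,242),(420,244)]], [tor(onz(w,*W(*q),.0,True)) for q in [(160,184),(735,178)]])
E
python3 fit2.py
```

```text
1 -y w+t [-0.1196 -0.0867  0.0332] w+s [-0.1166 -0.0872  0.0302] w+t+s [-0.1179 -0.0875  0.0288] w@38 [-0.1194 -0.0853  0.038 ] t@38 [-0.1225 -0.0876  0.038 ] s@38 [-0.1135 -0.0831  0.038 ]
1 +y w+t [-0.1158 -0.0654  0.0232] w+s [-0.1176 -0.0644  0.0349] w+t+s [-0.1182 -0.0656  0.0328] w@38 [-0.1193 -0.063   0.038 ] t@38 [-0.1204 -0.0671  0.038 ] s@38 [-0.116  -0.0637  0.038 ]
2 -y w+t [-0.1117 -0.0079  0.0325] w+s [-0.1105 -0.0074  0.0319] w+t+s [-0.1111 -0.008   0.0307] w@38 [-0.1128 -0.0073  0.038 ] t@38 [-0.1138 -0.0094  0.038 ] s@38 [-0.1081 -0.0046  0.038 ]
2 +y w+t [-0.1111  0.0136  0.0314] w+s [-0.1106  0.0138  0.0346] w+t+s [-0.1112  0.013   0.0331] w@38 [-0.1126  0.0144  0.038 ] t@38 [-0.1133  0.0113  0.038 ] s@38 [-0.1087  0.0145  0.038 ]
3 -y w+t [-0.1259  0.0601  0.0584] w+s [-0.1173  0.0664  0.0311] w+t+s [-0.118   0.0658  0.0298] w@38 [-0.1193  0.0646  0.038 ] t@38 [-0.1212  0.0636  0.038 ] s@38 [-0.1149  0.0696  0.038 ]
3 +y w+t [-0.1271  0.08    0.0654] w+s [-0.1162  0.0886  0.0336] w+t+s [-0.1173  0.0876  0.0317] w@38 [-0.1184  0.088   0.038 ] t@38 [-0.1206  0.085   0.038 ] s@38 [-0.1139  0.0896  0.038 ]
roof front edge [array([-0.0683, -0.0784,  0.058 ]), array([-0.0673,  0.0135,  0.058 ])] [array([-0.0614, -0.0674,  0.    ]), array([-0.0602,  0.1259,  0.    ])]
```

```bash
cat > g.py <<'E'
import sys
from h import *
from bench import r
# g.py frame x y z yawoff
f={"r":[.6525,.1856,0,.0712],"c":[.6958,-.1666,0,-.0902]}[sys.argv[1]]
x,y,z,yo=map(float,sys.argv[2:6])
go(r,inframe(f,x,y,z),f[3]+yo)
s=r.read_state();v=s["ee_pos"]-[f[0],f[1],0];print("cur in frame",np.round(R.from_euler("z",-f[3]).apply(v),4),"tau",np.round(s["torque"],3))
E
python3 g.py r -.09 .002 .01 0
```

```text
t 1.4 pos [0.4956 0.1598 0.2031] F [ 0.32 -0.29  0.06] w 0.0564
shift [-0.0683, 0.0172, 0.193] turn [-0.0014, -0.0003, -0.0064]
cur in frame [-0.1583 -0.0145  0.2031] tau [ 0.121  0.005 -0.03 ]
```

>>> step_arm(
  increments=[
    [[-0.05, 0.012, 0.02], [0, 0, -0.006]],
    [[-0.068, 0.017, 0.06], [0, 0, -0.006]],
    [[-0.068, 0.017, 0.1], [0, 0, -0.006]],
    [[-0.068, 0.017, 0.14], [0, 0, -0.006]],
    [[-0.068, 0.017, 0.15], [0, 0, -0.006]],
  ],
)

```text
time: 1.9
ee_pos: [0.5589, 0.1813, 0.0483]
eef_rot: [-0.036, 0.999, -0.002, -0.004]
ft_force: [-1.3, -0.5, 0.5]
width: 0.0566
```

```bash
python3 g.py r -.09 .002 .01 0;  python3 - <<'E'
from h import *
from bench import r
c=r.camera("wrist");pickle.dump(c,open("w2.pkl","wb"));cv2.imwrite("pics/w2.png",c["pixels"])
E
```

```text
t 1.9 pos [0.5589 0.1813 0.0483] F [-1.32 -0.46  0.54] w 0.0566
shift [-0.0039, -0.0002, 0.0383] turn [-0.0036, -0.0074, 0.0013]
cur in frame [-0.0936  0.0024  0.0483] tau [0.01  0.02  0.001]
```

View pics/w2.png

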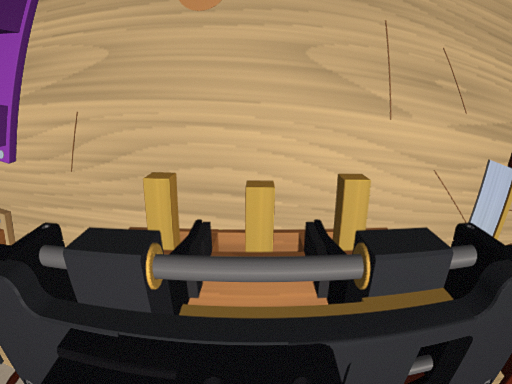

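Bar 2 (columns 246–274) sits midway between the fingers (200 and 320), so I'll descend.

>>> step_arm(
  increments=[
    [[-0.004, 0.0, 0.02], [-0.003, -0.007, 0]],
    [[-0.004, 0.0, 0.038], [-0.003, -0.007, 0]],
    [[-0.004, 0.0, 0.038], [-0.003, -0.007, 0]],
    [[-0.004, 0.0, 0.038], [-0.003, -0.007, 0]],
  ],
)

```text
time: 2.35
ee_pos: [0.5642, 0.1823, 0.0132]
eef_rot: [-0.036, 0.999, 0.0, 0.001]
ft_force: [0.6, -0.5, 0.5]
width: 0.0567
```

```bash
python3 g.py r -.09 .002 .01 0;  python3 - <<'E'
from h import *
from bench import r
c=r.camera("wrist");pickle.dump(c,open("w3.pkl","wb"));cv2.imwrite("pics/w3.png",c["pixels"])
E
```

```text
t 2.35 pos [0.5642 0.1823 0.0132] F [ 0.56 -0.49  0.54] w 0.0567
shift [0.0017, -0.001, 0.0032] turn [0.0006, 0.0025, 0.0015]
cur in frame [-0.0883  0.003   0.0132] tau [-0.001 -0.052 -0.036]
```

View pics/w3.png

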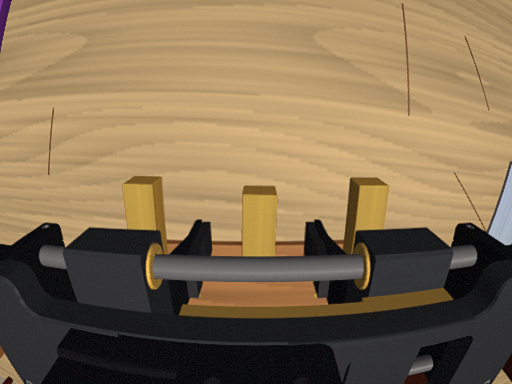

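Bar 2 is centred between the fingers at (260,215). I'll close on it.

>>> step_arm(
  increments=[
    [[0, 0.0, 0.003], [0, 0, 0]],
    [[0, 0.0, 0.003], [0, 0, 0]],
    [[0, 0.0, 0.003], [0, 0, 0]],
    [[0, 0.0, 0.003], [0, 0, 0]],
    [[0, 0.0, 0.003], [0, 0, 0]],
  ],
  hand=1,
  grip_force=40,
)

```text
time: 2.9
ee_pos: [0.5646, 0.1823, 0.0106]
eef_rot: [-0.036, 0.999, 0.0, 0.002]
ft_force: [0.4, 0.0, 0.2]
width: 0.0245
```

```bash
python3 g.py r -.09 .002 .01 0
```

```text
t 2.9 pos [0.5646 0.1823 0.0106] F [0.43 0.04 0.16] w 0.0245
shift [0.0021, -0.0009, 0.0006] turn [0.0009, 0.0034, 0.0014]
cur in frame [-0.0879  0.0029  0.0106] tau [ 0.036  0.029 -0.038]
```

>>> step_arm(
  increments=[
    [[0, 0.0, 0], [0, 0, 0]],
    [[0, 0.0, 0], [0, 0, 0]],
    [[0, 0.0, -0.003], [0, 0, 0]],
    [[0, 0.0, -0.006], [0, 0, 0]],
    [[0, 0.0, -0.006], [0, 0, 0]],
  ],
)

```text
time: 3.4
ee_pos: [0.565, 0.1824, 0.0172]
eef_rot: [-0.036, 0.999, 0.001, 0.002]
ft_force: [0.0, -1.0, 0.7]
width: 0.0005
```

>>> step_arm(
  increments=[
    [[0, 0.0, 0], [0, 0, 0]],
    [[0, 0.0, 0], [0, 0, 0]],
    [[0, 0.0, 0], [0, 0, 0]],
  ],
)

```text
time: 3.7
ee_pos: [0.5649, 0.1824, 0.0172]
eef_rot: [-0.036, 0.999, 0.001, 0.002]
ft_force: [0.9, -0.5, 0.9]
width: 0.0003
```

```bash
python3 g.py r -.09 .002 .01 0
```

```text
t 3.7 pos [0.5649 0.1824 0.0172] F [ 0.86 -0.54  0.93] w 0.0003
shift [0.0025, -0.001, 0.0072] turn [0.0012, 0.0041, 0.0013]
cur in frame [-0.0876  0.003   0.0172] tau [-0.007  0.032 -0.019]
```

The fingers shut on nothing, so I'll look.

```bash
python3 - <<'E'
from h import *
from bench import r
c=r.camera("wrist");pickle.dump(c,open("w4.pkl","wb"));cv2.imwrite("pics/w4.png",c["pixels"])
c=r.camera("scene");pickle.dump(c,open("s4.pkl","wb"));crop(c["pixels"],170,340,180,330,4,"pics/s4.png")
E
```

```text
(no output)
```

View pics/w4.png

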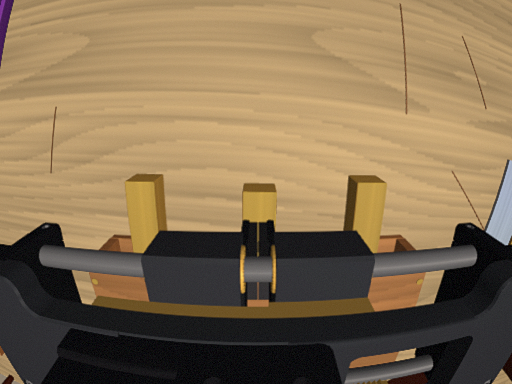

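View pics/s4.png

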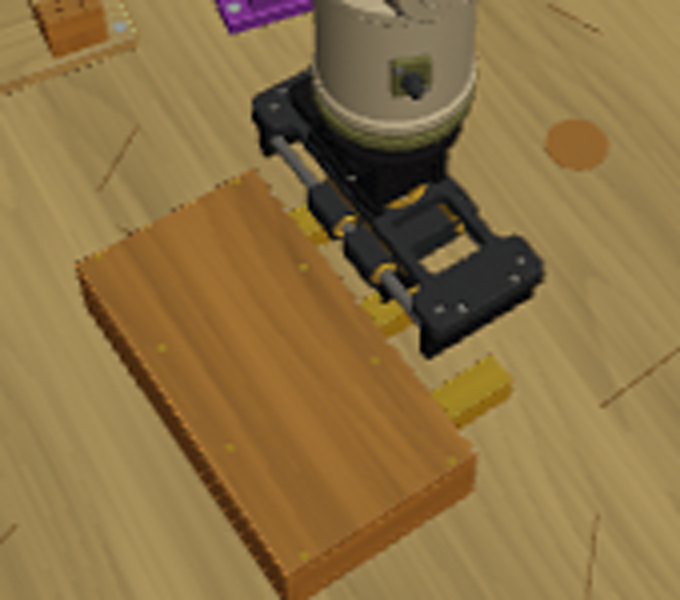

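```bash
python3 - <<'E'
from h import *
from bench import r
s=r.read_state();print(s["ee_pos"],s["eef_rot"],s["joint_positions"])
c=pickle.load(open("w4.pkl","rb"));print(c["extrinsics"])
p=s["ee_pos"]
for h in(0,.019,.04,.07):print(h,proj(c,p+[0,0,h],True))
c2=pickle.load(open("s4.pkl","rb"))
for h in(0,.019,.07):print(h,(proj(c2,p+[0,0,h])-[170,180])*4)
# bar2 near end top corners at 3 heights
print([onz(c,260,191,z,True) for z in(.02,.038,.0)])
rk=[.6525,.1856,0,.0712]
for z in (0,.016,.038,.058): print(z,proj(c,inframe(rk,-.065,0,z),True),proj(c,inframe(rk,-.112,0.002,z),True))
# triangulate bar near end corners using w1 and w4
w1=pickle.load(open("w1.pkl","rb"));w2=pickle.load(open("w2.pkl","rb"));w3=pickle.load(open("w3.pkl","rb"))
crop(w3["pixels"],110,400,165,265,2.7,"pics/w3c.png")
crop(c["pixels"],110,400,165,265,2.7,"pics/w4c.png")
E
```

```text
[0.56490717 0.18235227 0.01711808] [-3.62416675e-02  9.99340852e-01  6.33248022e-04  2.00052246e-03] [-0.61617355  0.41379132  0.27813533  1.74594795 -0.13183985  0.99585211
  1.35435748]
[[-7.27994797e-02 -9.55412359e-01 -2.86159852e-01  4.85684803e-01]
 [ 9.97346228e-01 -6.94915235e-02 -2.17124312e-02  1.76783551e-01]
 [ 8.58641020e-04 -2.86981102e-01  9.57935859e-01  2.16488034e-01]
 [ 0.00000000e+00  0.00000000e+00  0.00000000e+00  1.00000000e+00]]
0 [257.04625085 215.02443802]
0.019 [257.02274927 225.63409973]
0.04 [256.99206683 239.76953709]
0.07 [256.9370282  266.01034897]
0 [391.88658004 316.83308605]
0.019 [391.9903889  300.95628652]
0.07 [392.28304775 256.19627277]
[array([0.54580027, 0.18301856, 0.02      ]), array([0.54029318, 0.18244738, 0.038     ]), array([0.55191927, 0.1836532 , 0.        ])]
0 [253.30446663 233.24447154] [255.78160638 176.31182939]
0.016 [253.04206415 242.25943203] [255.66785706 181.94811203]
0.038 [252.62579331 256.69216663] [255.48185802 191.21734034]
0.058 [252.17950165 272.35201083] [255.27390179 201.66016903]
```

View pics/w3c.png

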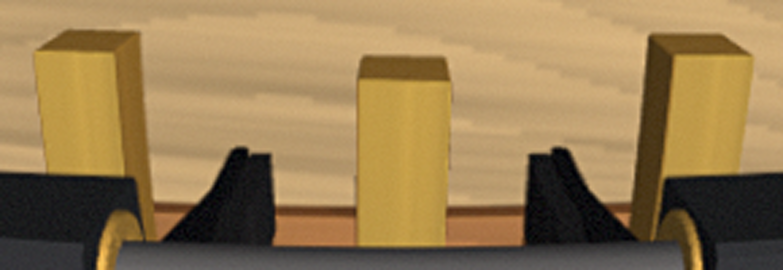

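View pics/w4c.png

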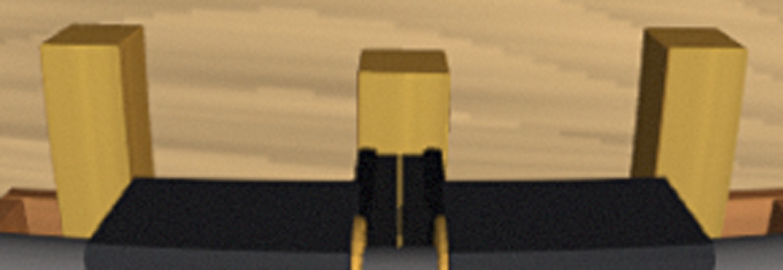

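The fingers closed fully without touching the bar. That suggests they're higher than the pose reading implies, so I'll raise them clear and compare their true place with the reading.

>>> step_arm(
  increments=[
    [[0, 0, -0.04], [0, 0, 0]],
    [[0, 0.0, -0.08], [0, 0, 0]],
    [[0.0, 0.0, -0.12], [0, 0, 0]],
    [[0.0, 0.0, -0.12], [0, 0, 0]],
    [[0.0, 0.0, -0.12], [0, 0, 0]],
  ],
)

```text
time: 4.3
ee_pos: [0.5649, 0.1824, 0.1379]
eef_rot: [-0.036, 0.999, 0.001, 0.003]
ft_force: [-0.3, 0.2, -1.1]
width: 0.0004
```

```bash
python3 - <<'E'
from h import *
from bench import r
c=r.camera("scene");pickle.dump(c,open("s5.pkl","wb"));crop(c["pixels"],190,350,130,290,4,"pics/s5.png")
s=r.read_state();p=s["ee_pos"];print(p,s["width"])
for h in(0,.019,.07):print(h,(proj(c,p+[0,0,h])-[190,130])*4)
w=r.camera("wrist");pickle.dump(w,open("w5.pkl","wb"));crop(w["pixels"],110,400,145,300,2.7,"pics/w5c.png")
E
```

```text
[0.56414123 0.18218602 0.13661833] 0.0005436109864617833
0 [313.58549216 408.73450623]
0.019 [313.72302324 389.87804112]
0.07 [314.11248906 336.47957664]
```

View pics/s5.png

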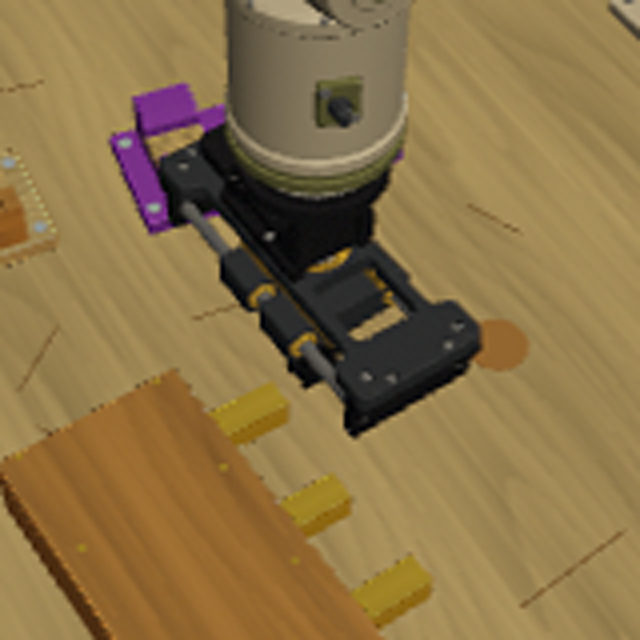

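View pics/w5c.png

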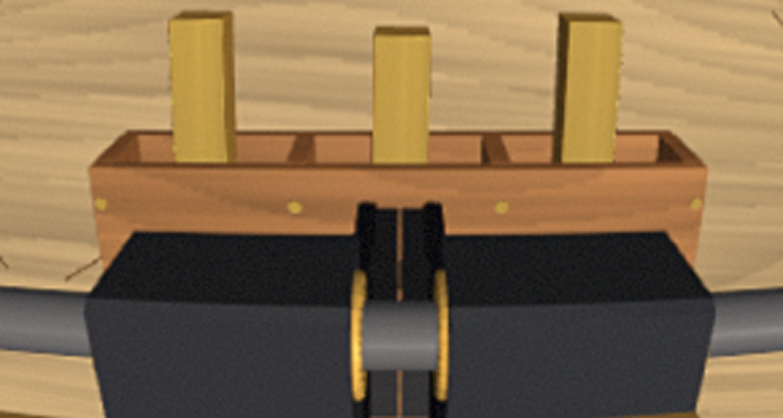

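Both views put the fingertips well above the reported TCP (about 25–35 mm). I'll measure that offset by gently touching the clear bench in front of the rack with shut fingers.

```bash
python3 g.py r -.18 .0 .02 0
```

```text
t 4.4 pos [0.5637 0.182  0.136 ] F [-0.05  0.34  0.01] w 0.0006
shift [0.0915, -0.0027, 0.1157] turn [0.0006, 0.0024, 0.0014]
cur in frame [-0.0888  0.0027  0.136 ] tau [ 0.01  -0.001 -0.029]
```

>>> step_arm(
  increments=[
    [[0.045, 0, 0], [0, 0, 0]],
    [[0.09, 0.0, 0.0], [0, 0, 0]],
    [[0.09, 0.0, 0.04], [0, 0, 0]],
    [[0.09, 0.0, 0.08], [0, 0, 0]],
    [[0.09, 0.0, 0.116], [0, 0, 0]],
  ],
)

```text
time: 4.9
ee_pos: [0.4729, 0.1752, 0.0175]
eef_rot: [-0.037, 0.999, 0.0, 0.001]
ft_force: [0.4, 0.9, -0.4]
width: 0.0006
```

>>> step_arm(
  increments=[
    [[0, 0, 0.008], [0, 0, 0]],
    [[0, 0.0, 0.012], [0, 0, 0]],
    [[0, 0.0, 0.012], [0, 0, 0]],
  ],
)

```text
time: 5.2
ee_pos: [0.4732, 0.1753, 0.0059]
eef_rot: [-0.036, 0.999, 0.0, 0.001]
ft_force: [0.3, 0.1, 0.5]
width: 0.0006
```

```bash
python3 g.py r -.18 .0 .01 0
python3 - <<'E'
from h import *
from bench import r
c=r.camera("scene");pickle.dump(c,open("s6.pkl","wb"));crop(c["pixels"],190,350,130,290,4,"pics/s6.png")
s=r.read_state();p=s["ee_pos"]
for h in(0,.019,.07):print(h,(proj(c,p+[0,0,h])-[190,130])*4)
E
```

```text
t 5.2 pos [0.4732 0.1753 0.0059] F [0.33 0.07 0.49] w 0.0006
shift [0.0004, -0.0025, -0.0041] turn [0.0001, 0.0012, 0.0017]
cur in frame [-0.1796  0.0025  0.0059] tau [0.051 0.031 0.005]
0 [427.31456926 455.89649944]
0.019 [428.88182762 439.79832741]
0.07 [433.29262493 394.4926038 ]
```

View pics/s6.png

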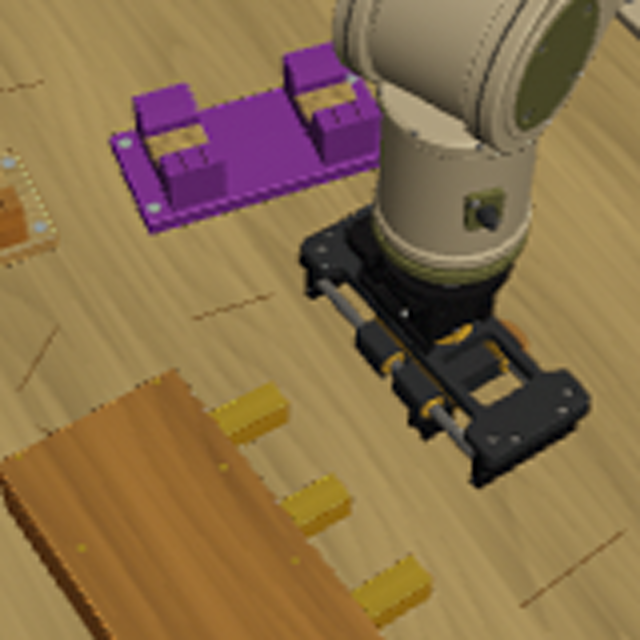

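>>> step_arm(
  increments=[
    [[0, 0, 0.006], [0, 0, 0]],
    [[0, 0.0, 0.012], [0, 0, 0]],
    [[0, 0.0, 0.014], [0, 0, 0]],
  ],
)

```text
time: 5.55
ee_pos: [0.4737, 0.1756, -0.0077]
eef_rot: [-0.036, 0.999, 0.0, 0.001]
ft_force: [-0.4, -0.3, 0.0]
width: 0.0004
```

>>> step_arm(
  increments=[
    [[0, 0, 0.003], [0, 0, 0]],
    [[0, 0.0, 0.006], [0, 0, 0]],
  ],
)

```text
time: 5.75
ee_pos: [0.4737, 0.1756, -0.0139]
eef_rot: [-0.036, 0.999, 0.0, 0.001]
ft_force: [0.6, 0.3, -0.8]
width: 0.0006
```

>>> step_arm(
  increments=[
    [[0, 0, 0.003], [0, 0, 0]],
    [[0, 0.0, 0.005], [0, 0, 0]],
  ],
)

```text
time: 5.95
ee_pos: [0.4737, 0.1756, -0.0192]
eef_rot: [-0.036, 0.999, 0.0, 0.001]
ft_force: [-0.2, -0.8, 0.1]
width: 0.0004
```

>>> step_arm(
  increments=[
    [[0, 0, 0.002], [0, 0, 0]],
    [[0, 0.0, 0.004], [0, 0, 0]],
  ],
)

```text
time: 6.15
ee_pos: [0.4737, 0.1756, -0.0234]
eef_rot: [-0.036, 0.999, 0.0, 0.001]
ft_force: [-0.0, 0.5, 0.7]
width: 0.0005
```

>>> step_arm(
  increments=[
    [[0, 0, 0.002], [0, 0, 0]],
    [[0, 0.0, 0.003], [0, 0, 0]],
  ],
)

```text
time: 6.35
ee_pos: [0.4736, 0.1755, -0.0266]
eef_rot: [-0.036, 0.999, 0.0, 0.001]
ft_force: [-0.2, 0.8, -0.0]
width: 0.0006
```

>>> step_arm(
  increments=[
    [[0, 0, 0.002], [0, 0, 0]],
    [[0, 0.0, 0.003], [0, 0, 0]],
  ],
)

```text
time: 6.55
ee_pos: [0.4735, 0.1755, -0.0298]
eef_rot: [-0.036, 0.999, 0.0, 0.001]
ft_force: [0.2, -0.3, 0.2]
width: 0.0005
```

>>> step_arm(
  increments=[
    [[0, 0, 0.002], [0, 0, 0]],
    [[0, 0.0, 0.003], [0, 0, 0]],
  ],
)

```text
time: 6.75
ee_pos: [0.4734, 0.1755, -0.0331]
eef_rot: [-0.037, 0.999, 0.0, 0.001]
ft_force: [0.1, -0.5, -0.7]
width: 0.0005
```

```bash
python3 g.py r -.18 .0 .01 0
python3 - <<'E'
from h import *
from bench import r
c=r.camera("scene");pickle.dump(c,open("s7.pkl","wb"));crop(c["pixels"],260,320,210,260,10,"pics/s7.png")
E
```

```text
t 6.75 pos [ 0.4734  0.1755 -0.0331] F [ 0.1  -0.53 -0.7 ] w 0.0005
shift [0.0006, -0.0026, -0.0431] turn [0.0005, 0.0016, 0.0018]
cur in frame [-0.1794  0.0027 -0.0331] tau [0.046 0.031 0.02 ]
```

View pics/s7.png

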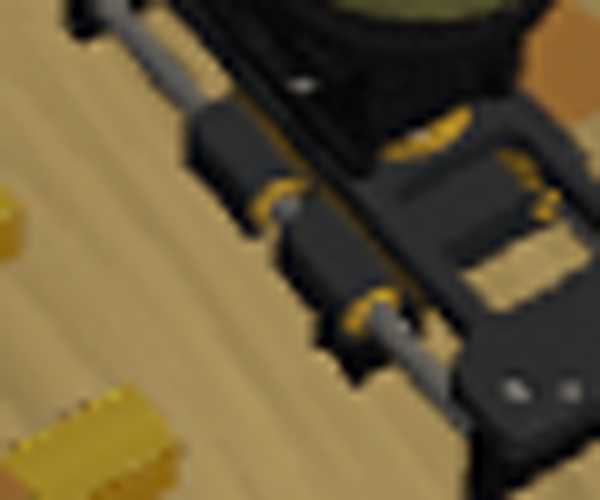

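>>> step_arm(
  increments=[
    [[0, 0, 0.002], [0, 0, 0]],
    [[0, 0.0, 0.003], [0, 0, 0]],
  ],
)

```text
time: 7.0
ee_pos: [0.4733, 0.1754, -0.0363]
eef_rot: [-0.036, 0.999, 0.0, 0.001]
ft_force: [0.2, -0.6, -0.1]
width: 0.0003
```

>>> step_arm(
  increments=[
    [[0, 0, 0.002], [0, 0, 0]],
    [[0, 0.0, 0.003], [0, 0, 0]],
  ],
)

```text
time: 7.2
ee_pos: [0.4735, 0.1755, -0.0375]
eef_rot: [-0.036, 0.999, 0.0, 0.0]
ft_force: [-14.1, -5.8, 41.7]
width: 0.0006
```

>>> step_arm(
  increments=[
    [[0, 0, 0.002], [0, 0, 0]],
    [[0, 0.0, 0.003], [0, 0, 0]],
  ],
)

```text
time: 7.4
ee_pos: [0.4735, 0.1755, -0.0377]
eef_rot: [-0.036, 0.999, 0.001, -0.0]
ft_force: [-22.8, -9.5, 60.7]
width: 0.0006
```

Contact came at a reading of −0.037, so the true tips are 37 mm above the reported TCP. I'll use reading = wanted z − 0.037 from here on. Back off and return to bar 2.

>>> step_arm(
  increments=[
    [[0, 0, -0.02], [0, 0, 0]],
    [[0, 0.0, -0.06], [0, 0, 0]],
    [[-0.045, 0, -0.075], [0, 0, 0]],
    [[-0.09, 0, -0.075], [0, 0, 0]],
    [[-0.09, 0, -0.075], [0, 0, 0]],
  ],
  hand=-0.3,
)

```text
time: 7.9
ee_pos: [0.5678, 0.1816, 0.0374]
eef_rot: [-0.035, 0.999, 0.001, 0.001]
ft_force: [-0.3, -0.5, -0.4]
width: 0.0326
```

```bash
python3 g.py r -.09 .002 -.025 0
```

```text
t 7.9 pos [0.5678 0.1816 0.0374] F [-0.27 -0.48 -0.44] w 0.0326
shift [0.0055, -0.0001, 0.0624] turn [0.0012, 0.003, -0.0003]
cur in frame [-0.0847  0.0021  0.0374] tau [ 0.047  0.028 -0.028]
```

>>> step_arm(
  increments=[
    [[0.005, 0, 0], [0, 0, 0]],
    [[0.005, 0.0, 0], [0, 0, 0]],
    [[0.005, 0, 0.015], [0, 0, 0]],
    [[0.005, 0, 0.03], [0, 0, 0]],
    [[0.005, 0, 0.045], [0, 0, 0]],
  ],
  hand=-0.3,
)

```text
time: 8.4
ee_pos: [0.562, 0.1814, -0.0093]
eef_rot: [-0.036, 0.999, 0.001, 0.001]
ft_force: [0.4, 0.5, -0.4]
width: 0.0561
```

```bash
python3 g.py r -.09 .002 -.025 0;python3 - <<'E'
from h import *
from bench import r
c=r.camera("wrist");pickle.dump(c,open("w8.pkl","wb"));cv2.imwrite("pics/w8.png",c["pixels"])
E
```

```text
t 8.4 pos [ 0.562   0.1814 -0.0093] F [ 0.4   0.45 -0.42] w 0.0561
shift [-0.0005, -0.0002, 0.0157] turn [0.0012, 0.002, 0.0001]
cur in frame [-0.0906  0.0022 -0.0093] tau [0.002 0.05  0.021]
```

View pics/w8.png

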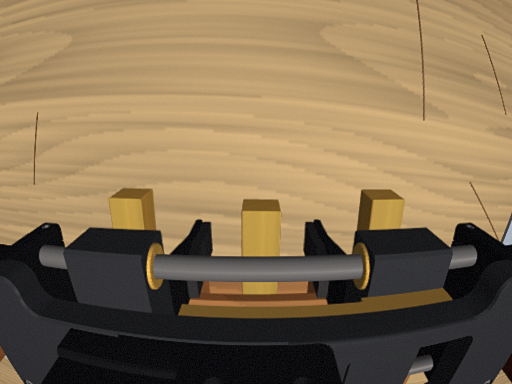

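Bar 2 is centred at column 261 between the fingers. Now I'll lower and grip it.

>>> step_arm(
  increments=[
    [[0, 0, 0.01], [0, 0, 0]],
    [[0, 0, 0.016], [0, 0, 0]],
    [[0, 0.0, 0.016], [0, 0, 0]],
  ],
)

```text
time: 8.75
ee_pos: [0.5597, 0.1804, -0.0291]
eef_rot: [-0.036, 0.999, -0.001, -0.001]
ft_force: [-0.5, -0.3, 0.7]
width: 0.0569
```

>>> step_arm(
  increments=[
    [[0, 0, 0], [0, 0, 0]],
    [[0, 0, 0], [0, 0, 0]],
    [[0, 0.0, 0], [0, 0, 0]],
    [[0, 0.0, 0], [0, 0, 0]],
    [[0, 0.0, 0], [0, 0, 0]],
  ],
  hand=1,
  grip_force=30,
)

```text
time: 9.25
ee_pos: [0.5599, 0.1806, -0.0288]
eef_rot: [-0.036, 0.999, -0.0, -0.001]
ft_force: [-0.1, 0.4, 0.3]
width: 0.0246
```

>>> step_arm(
  increments=[
    [[0, 0, 0], [0, 0, 0]],
    [[0, 0, 0], [0, 0, 0]],
  ],
)

```text
time: 9.45
ee_pos: [0.5598, 0.1807, -0.0288]
eef_rot: [-0.036, 0.999, -0.0, -0.001]
ft_force: [-0.3, 0.8, 0.2]
width: 0.0216
```

Gripped (21.6 mm). I'll lift 6 mm to weigh it.

>>> step_arm(
  increments=[
    [[0, 0, -0.003], [0, 0, 0]],
    [[0, 0, -0.006], [0, 0, 0]],
    [[0, 0, -0.006], [0, 0, 0]],
    [[0, 0, -0.006], [0, 0, 0]],
  ],
)

```text
time: 9.85
ee_pos: [0.5595, 0.1805, -0.023]
eef_rot: [-0.036, 0.999, -0.0, -0.002]
ft_force: [-0.8, -0.2, -5.7]
width: 0.0217
```

>>> step_arm(
  increments=[
    [[0, 0, 0], [0, 0, 0]],
  ],
)

```text
time: 9.95
ee_pos: [0.5595, 0.1805, -0.0231]
eef_rot: [-0.036, 0.999, -0.0, -0.002]
ft_force: [0.3, -0.4, -5.3]
width: 0.022
```

```bash
python3 g.py r -.09 .002 -.025 0
```

```text
t 9.95 pos [ 0.5595  0.1805 -0.0231] F [ 0.3  -0.37 -5.27] w 0.022
shift [-0.0032, 0.0005, 0.0019] turn [-0.0008, -0.0034, 0.0002]
cur in frame [-0.0932  0.0015 -0.0231] tau [0.078 0.058 0.003]
```

>>> step_arm(
  increments=[
    [[0, 0, 0], [0, 0, 0]],
  ],
)

```text
time: 10.05
ee_pos: [0.5595, 0.1804, -0.0232]
eef_rot: [-0.036, 0.999, -0.0, -0.002]
ft_force: [0.4, -0.6, -3.6]
width: 0.0215
```

A load of −4 to −5.7 N at one end means brass, since aluminium can't exceed 2.3 N. I'll draw it out 22 mm, set it down, and regrasp nearer its middle.

>>> step_arm(
  increments=[
    [[0.008, 0, 0.002], [0, 0, 0]],
    [[0.016, 0, 0.004], [0, 0, 0]],
    [[0.022, 0, 0.005], [0, 0, 0]],
    [[0.022, 0, 0.005], [0, 0, 0]],
    [[0.022, 0, 0.005], [0, 0, 0]],
  ],
)

```text
time: 10.55
ee_pos: [0.5366, 0.1789, -0.0282]
eef_rot: [-0.036, 0.999, -0.001, -0.002]
ft_force: [-3.2, -0.7, -0.5]
width: 0.0219
```

>>> step_arm(
  increments=[
    [[0, 0, 0], [0, 0, 0]],
    [[0, 0, 0], [0, 0, 0]],
    [[0, 0, 0], [0, 0, 0]],
  ],
  hand=0.1,
)

```text
time: 10.85
ee_pos: [0.537, 0.179, -0.028]
eef_rot: [-0.036, 0.999, -0.0, -0.002]
ft_force: [-0.1, -0.2, 0.9]
width: 0.0364
```

```bash
python3 g.py r -.079 .002 -.027 0;python3 - <<'E'
from h import *
from bench import r
c=r.camera("wrist");pickle.dump(c,open("w9.pkl","wb"));cv2.imwrite("pics/w9.png",c["pixels"])
E
```

```text
t 10.85 pos [ 0.537  0.179 -0.028] F [-0.13 -0.18  0.91] w 0.0364
shift [-0.0367, 0.0004, -0.0011] turn [-0.0007, -0.0042, 0.0004]
cur in frame [-0.1157  0.0016 -0.028 ] tau [0.002 0.04  0.043]
```

View pics/w9.png

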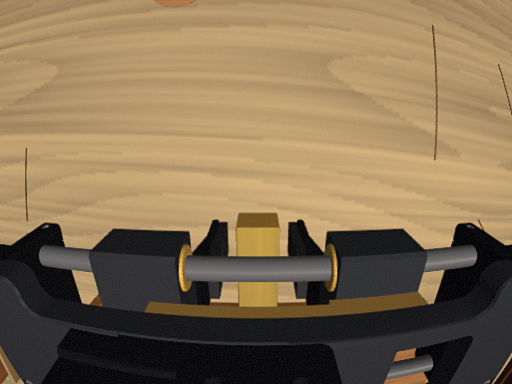

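>>> step_arm(
  increments=[
    [[-0.015, 0, 0], [0, 0, 0]],
    [[-0.033, 0, 0], [0, 0, 0]],
    [[-0.033, 0, 0], [0, 0, 0]],
  ],
)

```text
time: 11.2
ee_pos: [0.5718, 0.1812, -0.0279]
eef_rot: [-0.035, 0.999, -0.0, -0.001]
ft_force: [-0.4, 0.5, -0.3]
width: 0.0393
```

>>> step_arm(
  increments=[
    [[0, 0, 0], [0, 0, 0]],
    [[0, 0, 0], [0, 0, 0]],
    [[0, 0, 0], [0, 0, 0]],
    [[0, 0, 0], [0, 0, 0]],
    [[0, 0, -0.004], [0, 0, 0]],
  ],
  hand=1,
  grip_force=50,
)

```text
time: 11.7
ee_pos: [0.5706, 0.1809, -0.0248]
eef_rot: [-0.036, 0.999, -0.001, -0.002]
ft_force: [0.1, -0.1, -5.5]
width: 0.0215
```

>>> step_arm(
  increments=[
    [[0, 0, -0.002], [0, 0, 0]],
    [[0, 0, -0.002], [0, 0, 0]],
  ],
)

```text
time: 11.9
ee_pos: [0.5701, 0.1808, -0.0229]
eef_rot: [-0.036, 0.999, -0.001, -0.003]
ft_force: [0.2, -0.3, -5.9]
width: 0.0216
```

```bash
python3 g.py r -.19 .002 -.025 0
```

```text
t 11.9 pos [ 0.5701  0.1808 -0.0229] F [ 0.22 -0.27 -5.94] w 0.0216
shift [0.1074, 0.0009, 0.0027] turn [-0.0017, -0.0055, 0.0]
cur in frame [-0.0826  0.0011 -0.0229] tau [ 0.007  0.103 -0.018]
```

It weighs about 5.9 N, so brass is confirmed. I'll draw it out of the compartment.

>>> step_arm(
  increments=[
    [[0.02, 0, -0.001], [0, 0, 0]],
    [[0.045, 0, -0.001], [0, 0, 0]],
    [[0.07, 0, -0.001], [0, 0, 0]],
    [[0.095, 0, -0.001], [0, 0, 0]],
    [[0.108, 0, -0.001], [0, 0, 0]],
  ],
  grip_force=60,
)

```text
time: 12.4
ee_pos: [0.4598, 0.1727, -0.0218]
eef_rot: [-0.036, 0.999, -0.001, -0.004]
ft_force: [0.8, -0.1, -5.3]
width: 0.0214
```

>>> step_arm(
  increments=[
    [[0.006, 0, 0], [0, 0, 0]],
    [[0.01, 0, -0.01], [0, 0, 0]],
    [[0.01, 0, -0.05], [0, 0, 0]],
    [[0.01, 0, -0.08], [0, 0, 0]],
    [[0.01, 0, -0.08], [0, 0, 0]],
  ],
)

```text
time: 12.9
ee_pos: [0.4541, 0.1735, 0.0631]
eef_rot: [-0.035, 0.999, 0.001, 0.0]
ft_force: [0.6, 0.4, -5.6]
width: 0.0216
```

```bash
python3 g.py r -.19 .002 -.025 0;python3 - <<'E'
from h import *
from bench import r
c=r.camera("wrist");pickle.dump(c,open("w10.pkl","wb"));cv2.imwrite("pics/w10.png",c["pixels"])
c=r.camera("scene");pickle.dump(c,open("s10.pkl","wb"));crop(c["pixels"],170,370,120,300,3.3,"pics/s10.png")
E
```

```text
t 12.9 pos [0.4541 0.1735 0.0631] F [ 0.57  0.36 -5.63] w 0.0216
shift [-0.0087, -0.0002, 0.0881] turn [0.0015, 0.0001, -0.0003]
cur in frame [-0.1987  0.0021  0.0631] tau [-0.017  0.109  0.008]
```

View pics/w10.png

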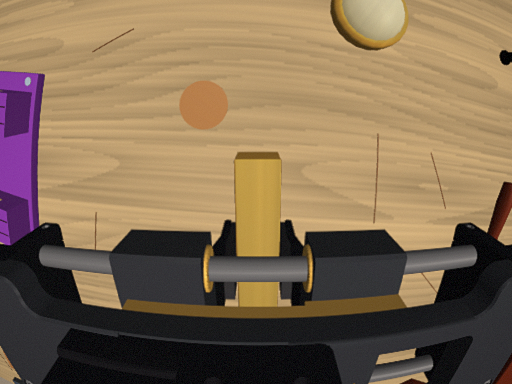

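View pics/s10.png

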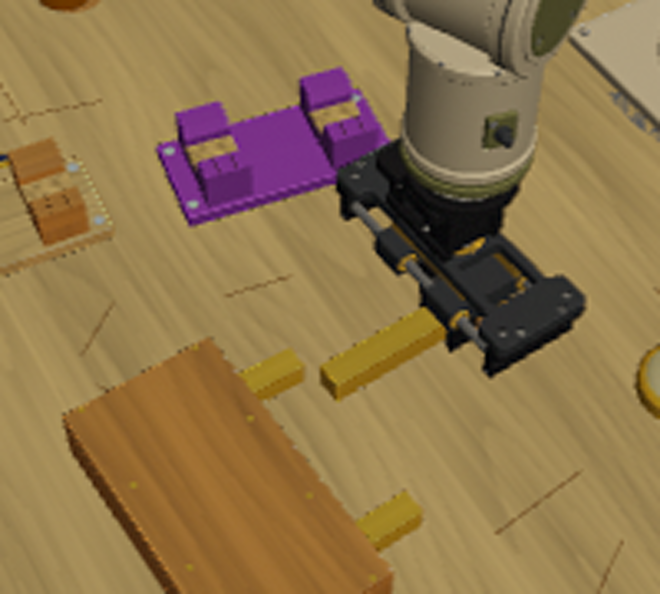

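The brass bar is held and out of the rack; its near end is at wrist (258,156) and its far end at scene-crop (330,380). I'll measure its offset and tilt in the hand.

```bash
python3 - <<'E'
from h import *
from bench import r
w=pickle.load(open("w10.pkl","rb"));s=pickle.load(open("s10.pkl","rb"))
crop(w["pixels"],215,305,140,230,6,"pics/w10c.png");crop(s["pixels"],260,320,200,245,10,"pics/s10c.png")
t=np.array([.4541,.1735,.0631])
y=.0712;ax=np.array([np.cos(y),np.sin(y)])
for v in(159,160,161):
  p=onz(w,258,v,.129,True);print(v,p,"near end rel TCP",(p[:2]-t[:2])@ax)
for lx in(.05,.06,.07):
  for z in(.129,.119,.109):
    for o in(-.011,.011):
      P=np.array([t[0]+lx*ax[0]*0+ (lx+.05)*ax[0]-o*ax[1],t[1]+(lx+.05)*ax[1]+o*ax[0],z]);print(lx+.05,z,o,(proj(s,P)-[260,200])*10)
E
```

```text
159 [0.40083713 0.17022409 0.129     ] near end rel TCP -0.053360972672081605
160 [0.40130203 0.1702574  0.129     ] near end rel TCP -0.05289488101490575
161 [0.40176753 0.17029076 0.129     ] near end rel TCP -0.052428186107675134
0.1 0.129 -0.011 [ 91.48797093 284.651656  ]
0.1 0.129 0.011 [145.72956281 349.45783373]
0.1 0.119 -0.011 [ 91.25875    308.83825665]
0.1 0.119 0.011 [145.09832787 373.44020966]
0.1 0.109 -0.011 [ 91.03284316 332.67516656]
0.1 0.109 0.011 [144.4763216  397.07196245]
0.11 0.129 -0.011 [ 56.26656732 304.67149569]
0.11 0.129 0.011 [110.28877637 369.92408408]
0.11 0.119 -0.011 [ 56.29390655 328.79169322]
0.11 0.119 0.011 [109.91728564 393.83532469]
0.11 0.109 -0.011 [ 56.32084922 352.56201701]
0.11 0.109 0.011 [109.55124412 417.39582344]
0.12000000000000001 0.129 -0.011 [ 20.81009243 324.82494986]
0.12000000000000001 0.129 0.011 [ 74.60874668 390.52849198]
0.12000000000000001 0.119 -0.011 [ 21.09741463 348.87732494]
0.12000000000000001 0.119 0.011 [ 74.50051414 414.36709644]
0.12000000000000001 0.109 -0.011 [ 21.38055539 372.57966277]
0.12000000000000001 0.109 0.011 [ 74.39387448 437.85486163]
```

View pics/w10c.png

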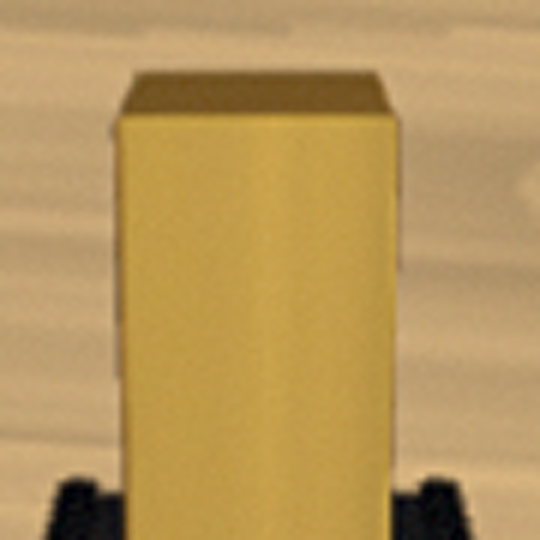

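View pics/s10c.png

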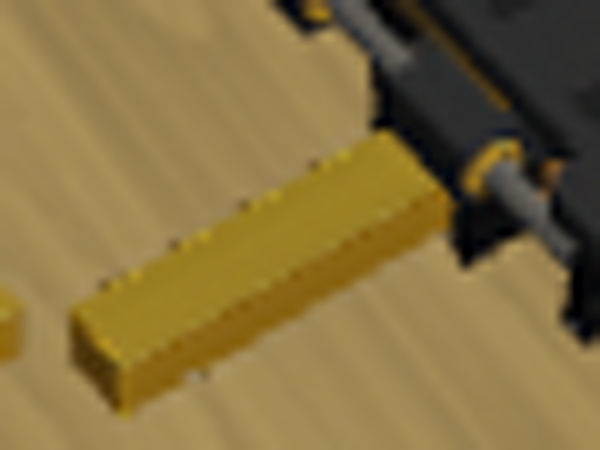

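The bar is level, with its centre 26.5 mm ahead of the TCP. I'll hover over the cradle with TCP at cradle x = −0.020, so the bar centre lands at about +0.007.

```bash
python3 g.py c -.0195 0 .08 0
```

```text
t 13.0 pos [0.4512 0.1724 0.0588] F [-0.12  0.13 -6.27] w 0.0214
shift [-0.2005, -0.3525, -0.022] turn [-0.0018, -0.0059, 0.1615]
cur in frame [-0.2742  0.3156  0.0588] tau [-0.012  0.172  0.014]
```

>>> step_arm(
  increments=[
    [[-0.02, -0.035, -0.022], [0, 0, 0.03]],
    [[-0.045, -0.08, -0.022], [0, 0, 0.06]],
    [[-0.07, -0.125, -0.022], [0, 0, 0.1]],
    [[-0.095, -0.17, -0.022], [0, 0, 0.13]],
    [[-0.12, -0.215, -0.022], [0, 0, 0.16]],
  ],
)

```text
time: 13.5
ee_pos: [0.583, -0.0304, 0.0786]
eef_rot: [0.045, 0.999, -0.001, -0.004]
ft_force: [0.2, 0.5, -6.1]
width: 0.0217
```

```bash
python3 g.py c -.0195 0 .08 0
```

```text
t 13.5 pos [ 0.583  -0.0304  0.0786] F [ 0.18  0.51 -6.08] w 0.0217
shift [-0.105, -0.1255, -0.0018] turn [-0.003, -0.0081, 0.0007]
cur in frame [-0.1246  0.1255  0.0786] tau [0.109 0.054 0.009]
```

>>> step_arm(
  increments=[
    [[-0.03, -0.035, -0.002], [-0.003, -0.008, 0]],
    [[-0.06, -0.07, -0.002], [-0.003, -0.008, 0]],
    [[-0.085, -0.1, -0.002], [-0.003, -0.008, 0]],
    [[-0.1, -0.12, -0.002], [-0.003, -0.008, 0]],
    [[-0.105, -0.125, -0.002], [-0.003, -0.008, 0]],
  ],
)

```text
time: 14.0
ee_pos: [0.6755, -0.1686, 0.0773]
eef_rot: [0.047, 0.999, -0.001, -0.002]
ft_force: [0.3, 0.4, -5.6]
width: 0.0215
```

>>> step_arm(
  increments=[
    [[0, 0, 0], [0, 0, 0]],
    [[0, 0, 0], [0, 0, 0]],
  ],
)

```text
time: 14.2
ee_pos: [0.6743, -0.1679, 0.0754]
eef_rot: [0.047, 0.999, -0.001, -0.003]
ft_force: [-0.6, 0.8, -6.3]
width: 0.0218
```

```bash
python3 g.py c -.0195 0 .02 0;python3 - <<'E'
from h import *
from bench import r
c=r.camera("wrist");pickle.dump(c,open("w11.pkl","wb"));cv2.imwrite("pics/w11.png",c["pixels"]);crop(c["pixels"],150,370,110,300,3,"pics/w11c.png")
c=r.camera("scene");pickle.dump(c,open("s11.pkl","wb"));crop(c["pixels"],100,270,110,240,4.5,"pics/s11.png")
E
```

```text
t 14.2 pos [ 0.6743 -0.1679  0.0754] F [-0.63  0.82 -6.26] w 0.0218
shift [-0.0021, 0.0034, 0.0554] turn [-0.0025, -0.0068, -0.0033]
cur in frame [-0.0213 -0.0033  0.0754] tau [ 0.066  0.192 -0.031]
```

View pics/w11.png

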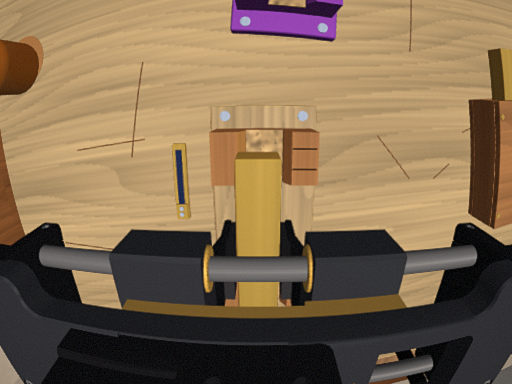

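View pics/s11.png

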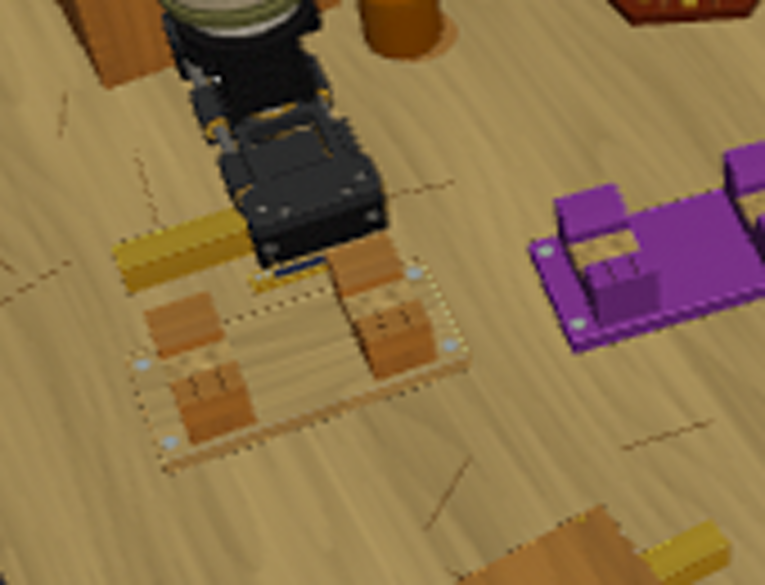

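The bar hovers over the cradle; the near block is at wrist (265,155) and the bar end at (258,155). I'll refine the cradle pose from this view.

View pics/w11c.png

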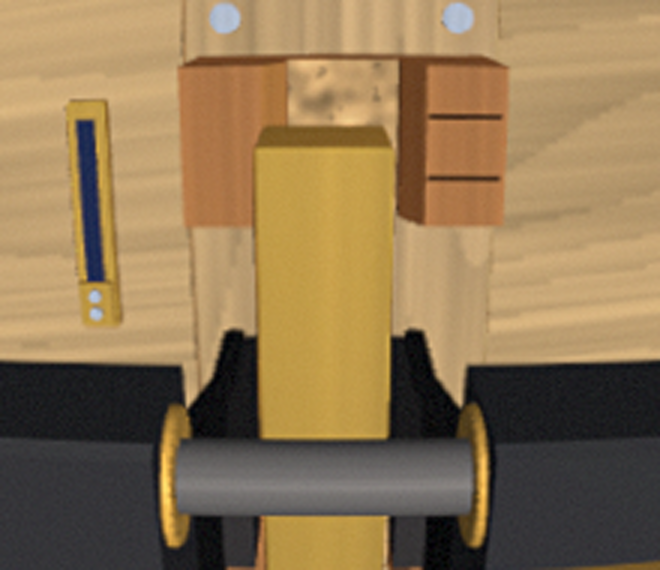

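```bash
python3 - <<'E'
from h import *
from scipy.optimize import least_squares
w=pickle.load(open("w11.pkl","rb"))
C=lambda x,y:np.array((150+x/3-.3,110+y/3-.3))
obs=[(C(178,68),(-.08,-.042,.052)),(C(508,68),(-.08,.042,.052)),(C(184,226),(-.038,-.042,.052)),(C(503,226),(-.038,.042,.052))]
def f(p,z=0):
    Rz=R.from_euler("z",p[2]).as_matrix();return np.concatenate([proj(w,Rz@np.array(l)+[p[0],p[1],p[3] if len(p)>3 else 0],True)-u for u,l in obs])
for p0 in([.6958,-.1666,-.09],[.6958,-.1666,-.09,0]):
    s=least_squares(f,p0);print(np.round(s.x,4),np.round(s.fun,1))
q=least_squares(f,[.6958,-.1666,-.09]).x
t=np.array([.6743,-.1679]);
print("TCP in cradle",R.from_euler("z",-q[2]).apply([*(t-q[:2]),0]))
zt=.0754+.055+.011
for uv in(C(256,148),C(391,148)):
    p=onz(w,*uv,zt,True);print("bar near corner in cradle",R.from_euler("z",-q[2]).apply(np.array([p[0]-q[0],p[1]-q[1],0])))
E
```

```text
[ 0.6969 -0.1645 -0.09  ] [-0.2 -0.3  0.5 -0.3 -0.2  0.5 -0.   0.2]
[ 0.6971 -0.1645 -0.0899 -0.0013] [ 0.1 -0.2  0.1 -0.2  0.1  0.3 -0.3  0.1]
TCP in cradle [-0.02217226 -0.00540346  0.        ]
bar near corner in cradle [-0.07514171 -0.01518366  0.        ]
bar near corner in cradle [-0.07508569  0.00545469  0.        ]
```

```bash
sed -i 's/\[.6958,-.1666,0,-.0902\]/[.6969,-.1645,0,-.09]/' g.py; python3 g.py c -.0205 0 .02 0
```

```text
t 14.3 pos [ 0.675  -0.167   0.0766] F [ 0.41  0.96 -6.06] w 0.0214
shift [-0.0014, 0.0045, 0.0566] turn [-0.0018, -0.005, -0.0022]
cur in frame [-0.0216 -0.0044  0.0766] tau [0.104 0.095 0.006]
```

>>> step_arm(
  increments=[
    [[-0.001, 0.0045, 0.01], [-0.002, -0.005, -0.002]],
    [[-0.001, 0.0045, 0.025], [-0.002, -0.005, -0.002]],
    [[-0.001, 0.0045, 0.04], [-0.002, -0.005, -0.002]],
    [[-0.001, 0.0045, 0.05], [-0.002, -0.005, -0.002]],
    [[-0.001, 0.0045, 0.05], [-0.002, -0.005, -0.002]],
  ],
)

```text
time: 14.8
ee_pos: [0.6745, -0.1623, 0.0239]
eef_rot: [0.045, 0.999, 0.0, -0.002]
ft_force: [-0.4, -0.0, -6.5]
width: 0.0213
```

```bash
python3 g.py c -.0205 0 .0 0;python3 - <<'E'
from h import *
from bench import r
c=r.camera("wrist");pickle.dump(c,open("w12.pkl","wb"));crop(c["pixels"],150,370,110,300,3,"pics/w12c.png")
E
```

```text
t 14.8 pos [ 0.6745 -0.1623  0.0239] F [-0.4  -0.01 -6.47] w 0.0213
shift [-0.0021, -0.0002, 0.0239] turn [0.0003, -0.0039, -0.0002]
cur in frame [-0.0225  0.0002  0.0239] tau [0.049 0.292 0.043]
```

View pics/w12c.png

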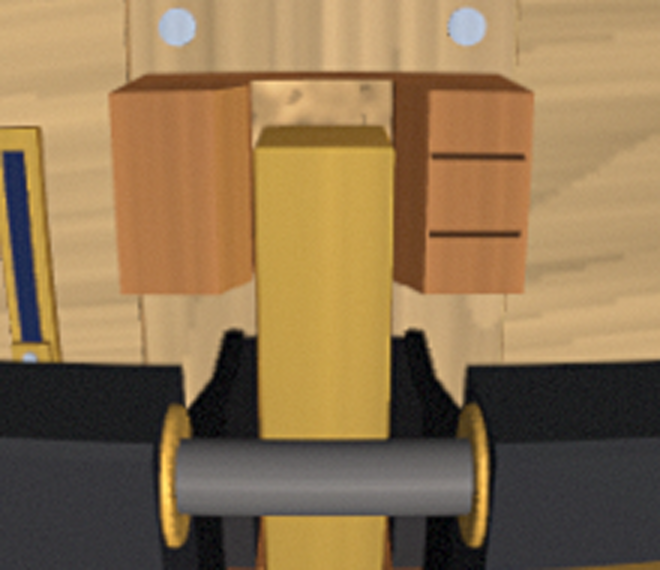

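The bar is aligned with the notch (bar centred on column 325, notch on 323). I'll lower it gradually.

>>> step_arm(
  increments=[
    [[-0.001, 0, 0.006], [0, -0.003, 0]],
    [[-0.001, 0, 0.013], [0, -0.003, 0]],
    [[-0.001, 0, 0.02], [0, -0.003, 0]],
    [[-0.001, 0, 0.02], [0, -0.003, 0]],
  ],
)

```text
time: 15.25
ee_pos: [0.6755, -0.1624, 0.0039]
eef_rot: [0.045, 0.999, 0.0, -0.0]
ft_force: [0.4, 0.5, -5.9]
width: 0.0213
```

>>> step_arm(
  increments=[
    [[0, 0, 0.003], [0, 0, 0]],
    [[0, 0, 0.006], [0, 0, 0]],
    [[0, 0, 0.008], [0, 0, 0]],
  ],
)

```text
time: 15.55
ee_pos: [0.6754, -0.1624, -0.0044]
eef_rot: [0.045, 0.999, 0.0, -0.001]
ft_force: [0.3, 0.3, -7.1]
width: 0.0216
```

```bash
python3 g.py c -.0205 0 -.01 0
```

```text
t 15.55 pos [ 0.6754 -0.1624 -0.0044] F [ 0.33  0.31 -7.06] w 0.0216
shift [-0.0011, -0.0002, 0.0056] turn [0.0003, -0.0011, -0.0004]
cur in frame [-0.0216  0.0002 -0.0044] tau [0.078 0.186 0.063]
```

>>> step_arm(
  increments=[
    [[0, 0, 0.001], [0, 0, 0]],
    [[0, 0, 0.002], [0, 0, 0]],
  ],
)

```text
time: 15.75
ee_pos: [0.6755, -0.1624, -0.0064]
eef_rot: [0.045, 0.999, 0.0, -0.0]
ft_force: [0.6, 0.3, -5.6]
width: 0.0212
```

>>> step_arm(
  increments=[
    [[0, 0, 0.001], [0, 0, 0]],
    [[0, 0, 0.002], [0, 0, 0]],
  ],
)

```text
time: 15.95
ee_pos: [0.6756, -0.1624, -0.0083]
eef_rot: [0.045, 0.999, 0.0, -0.0]
ft_force: [0.6, 0.4, -6.3]
width: 0.0216
```

>>> step_arm(
  increments=[
    [[0, 0, 0.001], [0, 0, 0]],
  ],
)

```text
time: 16.05
ee_pos: [0.6756, -0.1624, -0.0094]
eef_rot: [0.045, 0.999, 0.0, -0.0]
ft_force: [-0.0, -0.6, -6.1]
width: 0.0212
```

>>> step_arm(
  increments=[
    [[0, 0, 0.001], [0, 0, 0]],
  ],
)

```text
time: 16.15
ee_pos: [0.6757, -0.1624, -0.0099]
eef_rot: [0.045, 0.999, 0.0, -0.0]
ft_force: [-5.0, 2.2, 5.5]
width: 0.0216
```

>>> step_arm(
  increments=[
    [[0, 0, 0.001], [0, 0, 0]],
  ],
)

```text
time: 16.25
ee_pos: [0.6756, -0.1624, -0.0099]
eef_rot: [0.045, 0.999, 0.0, -0.0]
ft_force: [-6.5, 2.8, 8.8]
width: 0.0213
```

It touched down at −0.0099 as predicted, pressing lightly. I'll release.

>>> step_arm(
  increments=[
    [[0, 0, -0.0005], [0, 0, 0]],
    [[0, 0, -0.0005], [0, 0, 0]],
    [[0, 0, -0.0005], [0, 0, 0]],
    [[0, 0, -0.0005], [0, 0, 0]],
  ],
  hand=0,
)

```text
time: 16.65
ee_pos: [0.676, -0.1625, -0.0092]
eef_rot: [0.045, 0.999, 0.0, 0.0]
ft_force: [-0.6, 0.1, -0.2]
width: 0.0413
```

>>> step_arm(
  increments=[
    [[0, 0, -0.01], [0, 0, 0]],
    [[0, 0, -0.03], [0, 0, 0]],
    [[0, 0, -0.07], [0, 0, 0]],
    [[0, 0, -0.11], [0, 0, 0]],
    [[0, 0, -0.15], [0, 0, 0]],
  ],
)

```text
time: 17.15
ee_pos: [0.6759, -0.1627, 0.1433]
eef_rot: [0.045, 0.999, 0.0, 0.0]
ft_force: [0.6, 0.4, -0.0]
width: 0.0439
```

```bash
python3 g.py c -.0205 0 -.01 0;python3 - <<'E'
from h import *
from bench import r
c=r.camera("wrist");pickle.dump(c,open("w13.pkl","wb"));cv2.imwrite("pics/w13.png",c["pixels"])
c=r.camera("scene");pickle.dump(c,open("s13.pkl","wb"));crop(c["pixels"],100,320,110,340,2.6,"pics/s13.png")
E
```

```text
t 17.15 pos [ 0.6759 -0.1627  0.1433] F [ 0.59  0.44 -0.  ] w 0.0439
shift [-0.0005, 0.0, 0.1533] turn [0.0006, 0.0008, -0.0006]
cur in frame [-2.110e-02 -1.000e-04  1.433e-01] tau [ 0.04  -0.101  0.036]
```

View pics/w13.png

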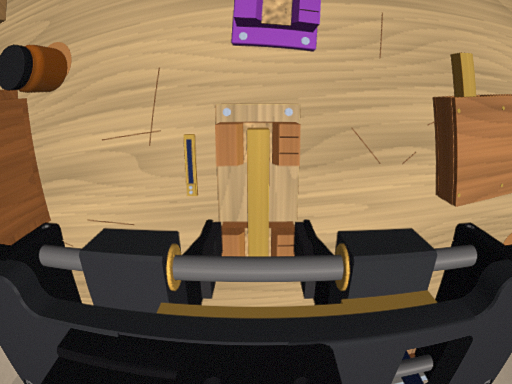

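View pics/s13.png

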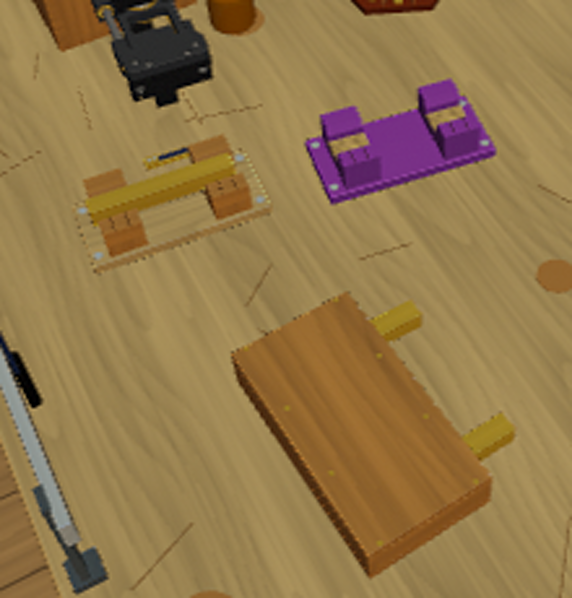

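The bar lies in both notches and the aluminium bars are untouched. A quick numeric check of the seat before handing in:

```bash
python3 - <<'E'
from h import *
w=pickle.load(open("w13.pkl","rb"));crop(w["pixels"],205,315,95,265,3.5,"pics/w13c.png")
E
```

```text
(no output)
```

View pics/w13c.png

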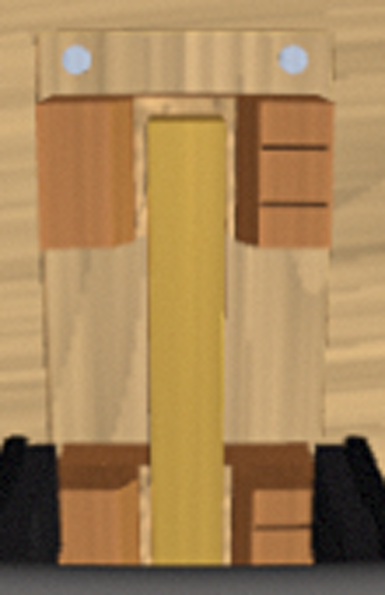

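```bash
python3 - <<'E'
from h import *
from bench import r
w=pickle.load(open("w13.pkl","rb"));q=[.6969,-.1645,-.09]
for x,y in((149,118),(224,118),(152,440),(222,440)):
    p=onz(w,205+x/3.5-.3,95+y/3.5-.3,.056,True);print(np.round(R.from_euler("z",-q[2]).apply([p[0]-q[0],p[1]-q[1],0]),4))
for x,y in((37,100),(333,98)):
    p=onz(w,205+x/3.5-.3,95+y/3.5-.3,.052,True);print("block",np.round(R.from_euler("z",-q[2]).apply([p[0]-q[0],p[1]-q[1],0]),4))
print(r.read_state()["time"],r.close_job())
E
```

```text
[-0.0756 -0.0098  0.    ]
[-0.0756  0.0108  0.    ]
[ 0.0194 -0.0098  0.    ]
[0.0194 0.0111 0.    ]
block [-0.0808 -0.0413  0.    ]
block [-0.0813  0.0415  0.    ]
the job is handed in; nothing more can be done
17.25 None
```

The brass bar is lying in the cradle and the job is handed in, at 17.25 s of the 64 s allowed.

- **Finding the brass:** I weighed only the middle bar (bar_2 in slot_2). It pulled 4–6 N at one end and about 5.9 N when lifted; an aluminium bar can't exceed 2.3 N. I did not weigh the other two.
- **Placing it:** I drew the bar out, lowered it into the notches until it touched (5–9 N on the wrist sensor), released it and moved clear.
- **Last checks:**
    - The wrist picture puts the bar's centre about 4–5 mm along and 0.5 mm across from the seat, in line with the notch (all measured). Its height, about 45 mm, is inferred from the touch-down.
    - In the last pictures the two aluminium bars lie untouched, their middles about 38 mm behind the rack's centre and so inside the front. No bystander in view had moved.
- **What failed or disagreed:**
    - My first grasp closed on nothing, above the bar, because the reported TCP is about 37 mm lower than the real fingertips. I found the offset by touching the clear bench and corrected for it. That touch reached about 61 N upward (66 N in all) at the wrist, under the 120 N limit.
    - The scene and top cameras read heights about 5–7 mm low.

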